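Wedge the levelling stand true

ROBOT

A 6-joint arm with a two-finger parallel gripper is mounted at the origin on the work surface; the furniture and walls round the work are solid. World frame = base frame: x ahead of the robot, y to its left, z up, the work surface at z = 0. Lengths are in m, angles in rad, forces in N, time in s.
With the tool pointing down it reaches from about 0.275 to 0.725 m from the base axis. Payload 5.6 kg.
Tool frame: the origin (TCP) lies on the centre line of the jaws, within the pads' length; the fingertips stand 14 mm ahead of it and the grasp point (between the pads) lies 5 mm behind it; z points along the fingers, y is the line along which they close (so a half turn about z gives the same grasp; the last joint's range is limited). The gripper opens to 85 mm and grips with 20 to 120 N. Pads are 22 mm wide; open, the fingers measure 114 mm over their backs; the gripper's body (76 mm by 85 mm) begins 54 mm behind the grasp point. The pads swing forward as they close: fully open they stand 13 mm farther back than shut.
Start: joints at [-0.85, 0.255, 0.108, 0, -1.424, -0.285], TCP at [0.232, -0.499, 0.245] pointing down, gripper open.
Joint ranges: [-2.95, 2.95], [-1.21, 1.97], [-1.09, 1.5], [-2.87, 1.71], [-2.94, -0.07], [-3.05, 3.05]. Speed limits (rad/s): [2.57, 2.57, 3.14, 3.14, 3.14, 3.14].

INTERFACE

Orientations are given as a unit quaternion [w, x, y, z].
In Python, from workcell import env, job, get_image, calibration gives the robot as it stands (env), with the cameras as plain functions and the job (job).
- The arm moves only by the tool shift_gripper, called after "Emit:" as name(argument=value, ...) on one line, values as JSON. Schema: {"type":"object","properties":{"ticks":{"type":"array","items":{"type":"number"},"minItems":6,"maxItems":48},"aperture":{"type":"number"},"grip_n":{"type":"number"},"only":{"type":"string"},"quiet":{"type":"boolean"},"lines":{"type":"string"}},"required":["ticks"],"additionalProperties":false}. ticks is one flat list of numbers that holds 1 to 8 rows one after another, with no inner brackets; each row has 6 numbers: dx, dy, dz in fractions of the full range, 1 being 1 m, then a rotation vector rx, ry, rz in fractions of the full range, 1 being pi/2 rad; each row is the pose to reach, as a shift and turn from the pose commanded when the call began, along the tool's axes at that moment; what a row does not reach only later rows make up. A row lasts 1/8 s, in which the tool goes at most 0.0625 m and 0.188 rad, less where a joint would pass 70% of its speed; a pose out of reach is approached as far as the arm can. aperture is the finger opening in m, set as the call begins (left out keeps the last). The fingers move at their own pace and stop on an object; grip_n is the grip in N (left out, the last holds). Time passes only in rows, so rows that do not move let the fingers close. The tool returns the time, the measured TCP pose, the force, the opening and the grip force at its end. only (a regular expression) keeps the lines of the reply that match it, lines (a string "A,B") keeps lines A to B, and quiet returns only ok. No shift or turn number may pass 1 either way. Input that does not fit is refused with a message, and nothing moves.
- env.read_state(): the state, without advancing time (a new reading comes with each control period).
- get_image(name): name is "side" or "top"; returns the picture (420x560x3 uint8, red, green, blue); there is no depth.
- calibration(name): a dict with "mtx" (3x3 intrinsics, pixels), "k1" (the pictures are not rectified: a ray, as slopes to the right and down, at radius r is drawn at 1 + k1 r^2 times it, then the intrinsics apply), "rvec" (rotation vector, rad) and "tvec" (3), from world to camera coordinates, as OpenCV has them. Camera axes: x right, y down, z forward; pixel columns grow to the right and rows downward; lengths in m; the calibration is good to about 2 mm. A picture is of the moment at which its call begins. calibration takes no time and is no camera call.
- job.sign_off(): hands the job in; it is judged then, once.
The state is a dict: "t": time; "joints": joint angles; "dq": joint speeds; "joint_efforts": joint torques, N m; "eef_pos": TCP position; "orientation": TCP orientation; "wrist_force": force on the tool from outside, world axes, zero at the start; "moment": the same for the moment, N m; "opening": finger opening in m; "finger_force": force on a finger pad.
Only numpy, scipy, OpenCV 4.12 (cv2) and the standard library are available. Lean on these libraries where they do the work, as an engineer would, in place of code of your own. Each camera call takes 0.05 s, during which the arm holds its last target. There are 200 camera calls.

TASK

The small levelling stand leans down at its open front edge. Take the tall one of the two wooden wedges and push it, thin end first and lying flat on the table, under that low edge until the bubble of the spirit level on top sits centred between the two black marks, then let go and leave it so.

Things in the scene. Friction and masses are not known exactly. Their poses are not given: they have to be found in the camera images.
- stand: Levelling stand fixed to the table: dark U frame, aluminium platform 190 x 148 mm (top 40 mm up) hinged at the rear, with a grey spirit level (130 x 36 mm, top 70 mm up) on it. Origin: on the table under its middle; x points from the low front edge to the rear hinge, z up. Under the front edge is an opening from y -55 to +55 mm, free to x = +75 mm. Lifting the edge takes 4 N; unpropped, it sinks.
- nose (a point): Middle of the underside of the round steel nose bar (10 mm thick, 100 mm long along the stand's y) under the platform's low front edge, at x = -90, y = 0 mm of the stand. It is 5 mm above the table at the start and 17 mm when the platform is level. Frame and platform reach no farther than 5 mm in front of it.
- bubble (a joint): Position in m of the 18 mm pale bubble along the stand's x in the level's green vial; 0 = centred between the two black marks (18 mm either side). It goes to the high side: +0.032 at the start (front low), falling as the front rises, by 0.54 mm per mm that the tall wedge is pushed in; negative when the front is too high.
- tall_wedge: Plain wooden wedge, loose, 140 mm long, 36 mm wide, 31 mm high at the thick end, sloping evenly to 3 mm at the thin end, 0.07 kg. Origin: centre of its underside. x points to the thin end (+70 mm), the thick end is at -70 mm; y across the width; z up. Grip across the width near the thick end.
- thin_wedge: The other wooden wedge, loose, same length and width, but only 13 mm high at the thick end, too low to level the platform. Origin and axes as for the tall wedge.

How it is judged:
At the end, for the whole second after the job is handed in: The tall wedge lies flat on the table (within 7 degrees) with its thin end under the front edge and its middle within 40 mm of the nose bar, carrying the edge; the bubble rests within 9 mm of the centre (wholly between the black marks); all is at rest (value of joint bubble between -0.009 and 0.009 m and velocity of joint bubble between -0.005 and 0.005 m/s and contact force between tall_wedge and stand above 0.5 N and x of tall_wedge in the frame of stand between -0.13 and -0.05 m and angle between tall_wedge's own z axis and vertical below 0.12 rad and linear speed of tall_wedge below 0.01 m/s); the robot touches nothing.
It also fails if it takes over 38 s, if anything falls off the work surface, if the arm or the gripper's body presses on something with over 40 N, if the wrist force passes 120 N, or if a joint passes its speed limit or range.

## Working session

There is one attempt and no reset: what is moved stays moved. The work goes in short steps, Python scripts to look and compute and a tool call to move; the robot and the scene stay as the last step left them, time stands still between calls to the robot, and variables do not carry over. Pictures are saved under pics/ and viewed, at most 10 in all, crops included, and the job is handed in when it is done.

```bash
ls; mkdir -p pics; cat > h.py <<'E'
import cv2, numpy as np, json
from workcell import env, job, get_image, calibration
def ray(name,u,v):
    c=calibration(name);K=np.array(c["mtx"]);R=cv2.Rodrigues(np.array(c["rvec"],float))[0];t=np.array(c["tvec"],float).ravel()
    p=cv2.undistortPoints(np.array([[[u,v]]],float),K,np.array([c["k1"],0,0,0],float)).ravel()
    return -R.T@t, R.T@np.array([p[0],p[1],1])
def onz(name,u,v,z):
    o,d=ray(name,u,v); return o+d*(z-o[2])/d[2]
def proj(name,P):
    c=calibration(name)
    return cv2.projectPoints(np.array(P,float).reshape(-1,3),np.array(c["rvec"],float),np.array(c["tvec"],float),np.array(c["mtx"]),np.array([c["k1"],0,0,0],float))[0].reshape(-1,2)
E
python3 - <<'E'
from h import *
for n in("top","side"):
    im=get_image(n)[:,:,::-1]; cv2.imwrite(f"pics/{n}0.png",im)
    print(n,calibration(n))
print(env.read_state())
E
```

```text
pics
workcell.py
top {'mtx': array([[379.956866  ,   0.        , 283.76411542],
       [  0.        , 379.956866  , 209.43733979],
       [  0.        ,   0.        ,   1.        ]]), 'k1': -0.031382725220629536, 'rvec': array([ 2.11691315, -2.14018941,  0.16891989]), 'tvec': array([0.06067149, 0.52438638, 0.81726966])}
side {'mtx': array([[436.69209165,   0.        , 284.67244811],
       [  0.        , 436.69209165, 205.96831838],
       [  0.        ,   0.        ,   1.        ]]), 'k1': -0.12045380469069485, 'rvec': array([ 0.56482868, -2.53228039,  1.34135088]), 'tvec': array([0.4962213 , 0.16635167, 0.79525507])}
{'t': 0.1, 'joints': array([-8.50413633e-01,  2.55712520e-01,  1.07116622e-01, -3.70876250e-04,
       -1.42393563e+00, -2.84687202e-01]), 'dq': array([-0.00067746,  0.00020135,  0.0035965 ,  0.00292739,  0.00132883,
        0.00053473]), 'joint_efforts': array([-4.30300541e-03, -3.87601519e+01,  2.38473523e+01,  5.37789613e+00,
       -3.75932024e-03,  1.81558585e-05]), 'eef_pos': array([ 0.23201604, -0.49819386,  0.24447418]), 'orientation': array([-2.57136773e-04, -2.16102005e-01,  9.76370389e-01,  8.48676471e-04]), 'wrist_force': array([ 0.10396986, -0.26065444, -0.07062502]), 'moment': array([-0.00784642, -0.01621637,  0.07895675]), 'finger_force': 0.0, 'opening': 0.08549337126102913}
```

View pics/top0.png

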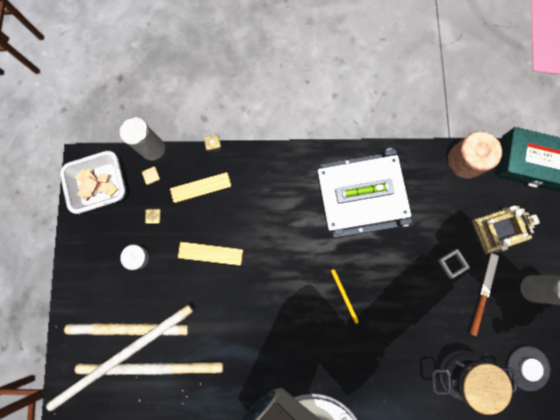

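View pics/side0.png

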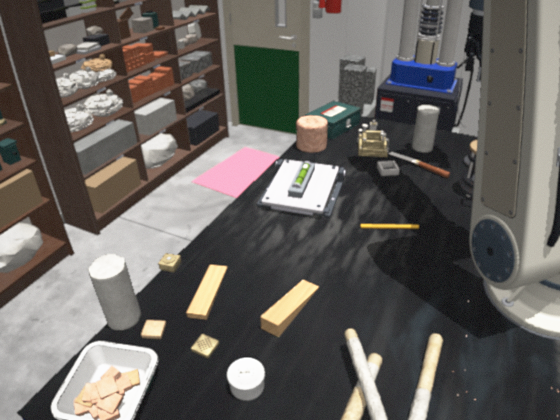

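The tall wedge is the one at top (210,253) and side (290,306), with its thick end on the left in top and near the camera in side. The stand is at top (364,195), with its bubble at the right. I'll enlarge both next.

```bash
python3 - <<'E'
from h import *
t=cv2.imread("pics/top0.png");s=cv2.imread("pics/side0.png")
a=cv2.resize(t[225:285,165:255],None,fx=6,fy=6,interpolation=cv2.INTER_CUBIC)
b=cv2.resize(t[140:245,305:425],None,fx=5,fy=5,interpolation=cv2.INTER_CUBIC)
cv2.imwrite("pics/wt.png",a);cv2.imwrite("pics/st.png",b)
print(onz("top",210,253,.0),onz("top",364,195,.04),onz("side",290,306,.02))
E
```

```text
[0.43081521 0.22980699 0.        ] [ 0.55721361 -0.12938785  0.04      ] [0.42392074 0.24153136 0.02      ]
```

View pics/wt.png

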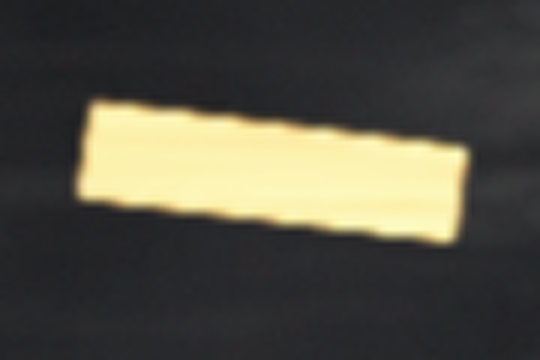

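View pics/st.png

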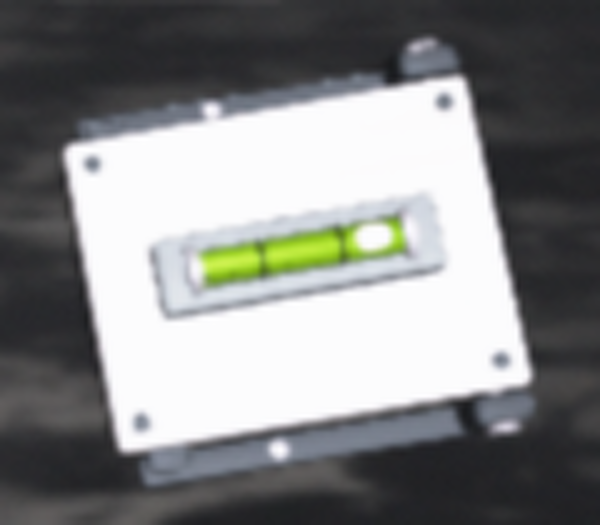

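The wedge's corners in its crop are: thick end (92,100) and (78,200), thin end (470,148) and (457,244). The platform's corners are: front (65,145) and (120,453), rear (465,75) and (533,383). The hinge and the bubble are at the right, so the front is the left edge.

```bash
cat >> h.py <<'E'
def fit(pts,uv,name="top",tilt=None):
    from scipy.optimize import least_squares
    pts=np.array(pts);uv=np.array(uv)
    def W(p): c,s=np.cos(p[2]),np.sin(p[2]); return pts@np.array([[c,-s,0],[s,c,0],[0,0,1]]).T+[p[0],p[1],0]
    r=min((least_squares(lambda p:(proj(name,W(p))-uv).ravel(),[.5,0,a]) for a in(-2.,-1.,1.,2.)),key=lambda r:r.cost)
    return r.x,np.abs(r.fun).max()
E
python3 - <<'E'
from h import *
g=lambda L,k,o:[((x+.5)/k-.5+o[0],(y+.5)/k-.5+o[1]) for x,y in L]
uv=g([(92,100),(78,200),(470,148),(457,244)],6,(165,225))
w=fit([(-.07,.018,.031),(-.07,-.018,.031),(.07,.018,.003),(.07,-.018,.003)],uv);print(w)
s=fit([(-.095,.074,.028),(-.095,-.074,.028),(.095,.074,.040),(.095,-.074,.04)],g([(65,145),(120,453),(465,75),(533,383)],5,(305,140)));print(s)
w,s=w[0],s[0]
R=lambda a:np.array([[np.cos(a),-np.sin(a)],[np.sin(a),np.cos(a)]])
print("grasp",w[:2]+R(w[2])@[-.045,0])
for x in(-.25,-.2,-.09-.09,-.09): print(x,s[:2]+R(s[2])@[x,0])
st=env.read_state()
from scipy.spatial.transform import Rotation as Ro
q=st["orientation"];print(Ro.from_quat(q[[1,2,3,0]]).as_matrix().round(3))
c=(w[0],w[1]);P=[(*(w[:2]+R(w[2])@[x,y]),z) for x,y,z in[(-.07,.018,.031),(-.07,-.018,.031),(.07,.018,.003),(.07,-.018,.003),(-.07,.018,0)]]
print(proj("side",P))
E
```

```text
(array([ 0.42879316,  0.22477125, -1.69311432]), np.float64(0.5305882554647496))
(array([ 0.56561281, -0.12994448, -1.42142917]), np.float64(0.2484677900567931))
grasp [0.43428375 0.26943503]
-0.25 [0.52840972 0.11727189]
-0.2 [0.53585034 0.06782861]
-0.18 [0.53882659 0.0480513 ]
-0.09 [ 0.5522197  -0.04094659]
[[-0.907 -0.422 -0.001]
 [-0.422  0.907  0.002]
 [ 0.     0.002 -1.   ]]
[[260.32249954 315.87034065]
 [278.25541186 324.66886313]
 [302.78584927 278.9287795 ]
 [319.12838359 285.81453316]
 [261.19366836 328.04422437]]
```

Units first: turns go in shares of pi/2 rad. So -1.01 rad / 1.5708 = -0.643.

```bash
cat >> h.py <<'E'
def togo(P,yaw):
    from scipy.spatial.transform import Rotation as Ro
    st=env.read_state();q=st["orientation"];R=Ro.from_quat(q[[1,2,3,0]]).as_matrix()
    T=Ro.from_euler("z",yaw).as_matrix()@np.array([[1,0,0],[0,-1,0],[0,0,-1]])@Ro.from_euler("z",0).as_matrix()
    # tool y direction at world angle `yaw+pi/2+pi`; choose so that tool y = (cos yaw, sin yaw)
    y=np.array([np.cos(yaw),np.sin(yaw),0]);z=np.array([0,0,-1.]);T=np.c_[np.cross(y,z),y,z]
    print("shift",(R.T@(np.array(P)-st["eef_pos"])).round(4),"rot",Ro.from_matrix(R.T@T).as_rotvec().round(4),"t",round(st["t"],2),"pos",st["eef_pos"].round(4),"open",round(st["opening"],4))
E
```

Emit:
shift_gripper(ticks=[-0.25,0.31,0.05,0,0,-0.643,-0.25,0.31,0.05,0,0,-0.643,-0.25,0.31,0.05,0,0,-0.643,-0.25,0.31,0.05,0,0,-0.643,-0.25,0.31,0.05,0,0,-0.643,-0.25,0.31,0.05,0,0,-0.643,-0.25,0.31,0.05,0,0,-0.643,-0.25,0.31,0.05,0,0,-0.643], aperture=0.06)

```text
t: 1.1
eef_pos: [0.3279, -0.1106, 0.1949]
orientation: [-0.0, -0.663, 0.749, 0.0]
wrist_force: [-0.0, 0.3, 0.0]
opening: 0.0597
finger_force: 0.0
```

```bash
python3 -c "
from h import *
togo([.4349,.2744,.1],3.0196);togo([.4349,.2744,.018],3.0196);print(env.read_state()['joints'])"
```

```text
shift [-0.3951 -0.0598  0.095 ] rot [0.0007 0.0002 0.0008] t 1.1 pos [ 0.3279 -0.1106  0.1949] open 0.0597
shift [-0.3951 -0.0598  0.177 ] rot [0.0007 0.0002 0.0008] t 1.1 pos [ 0.3279 -0.1106  0.1949] open 0.0597
[ 1.36810486e-01 -1.39173543e-01 -4.45241452e-01 -4.12442239e-04
 -1.26531054e+00 -2.57888150e-01]
```

Emit:
shift_gripper(ticks=[-0.395,-0.06,0.095,0,0,0,-0.395,-0.06,0.095,0,0,0,-0.395,-0.06,0.095,0,0,0,-0.395,-0.06,0.095,0,0,0,-0.395,-0.06,0.095,0,0,0,-0.395,-0.06,0.095,0,0,0,-0.395,-0.06,0.095,0,0,0,-0.395,-0.06,0.095,0,0,0])

```text
t: 2.1
eef_pos: [0.4373, 0.2731, 0.0987]
orientation: [-0.001, -0.662, 0.75, -0.0]
wrist_force: [-0.9, -0.8, -0.1]
opening: 0.0602
finger_force: 0.0
```

```bash
python3 -c "
from h import *
togo([.4349,.2744,.018],3.0196)
t=get_image('top')[:,:,::-1];s=get_image('side')[:,:,::-1]
cv2.imwrite('pics/a.png',np.hstack([cv2.resize(t[200:310,120:280],(500,344)),cv2.resize(s[220:360,190:350],(293,344))]))"
```

```text
shift [-0.0012  0.0024  0.0807] rot [ 0.0014 -0.0021 -0.0023] t 2.1 pos [0.4373 0.2731 0.0987] open 0.0602
```

View pics/a.png

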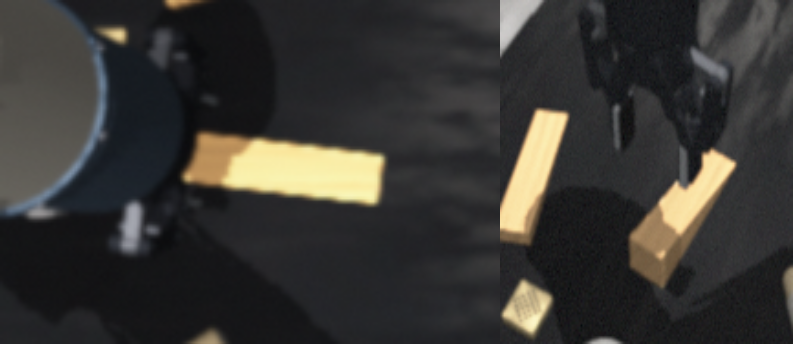

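The fingers straddle the thick end (top crop near (190,155)), with the tall wedge between them. I'll go down and grip.

Emit:
shift_gripper(ticks=[-0.001,0.002,0.04,0,0,0,-0.001,0.002,0.07,0,0,0,-0.001,0.002,0.08,0,0,0,-0.001,0.002,0.08,0,0,0])

```text
t: 2.7
eef_pos: [0.4352, 0.2729, 0.0207]
orientation: [-0.0, -0.661, 0.75, -0.0]
wrist_force: [0.4, -0.2, 0.4]
opening: 0.0599
finger_force: 0.0
```

Emit:
shift_gripper(ticks=[0,0,0,0,0,0,0,0,0,0,0,0,0,0,0,0,0,0,0,0,0,0,0,0,0,0,0,0,0,0], aperture=0.02, grip_n=40)

```text
t: 3.32
eef_pos: [0.4359, 0.2744, 0.0218]
orientation: [0.001, -0.662, 0.75, -0.0]
wrist_force: [-0.3, -0.1, 7.6]
opening: 0.0352
finger_force: 42.0
```

```bash
python3 -c "
from h import *
togo([.4349,.2744,.018],3.0196)
t=get_image('top')[:,:,::-1];s=get_image('side')[:,:,::-1]
cv2.imwrite('pics/b.png',np.hstack([cv2.resize(t[200:310,120:280],(500,344)),cv2.resize(s[220:360,190:350],(293,344))]))"
```

```text
shift [0.0002 0.001  0.0038] rot [-0.0022  0.002  -0.0024] t 3.33 pos [0.4359 0.2744 0.0218] open 0.0352
```

View pics/b.png

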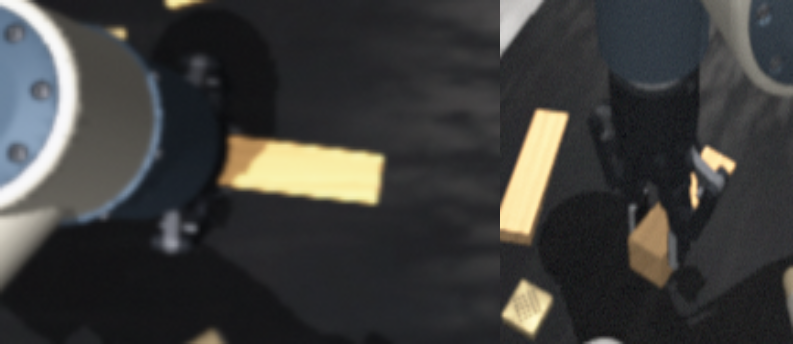

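```bash
python3 -c "
from h import *
togo([.5314,.0975,.042],3.2913)"
```

```text
shift [ 0.1637 -0.1168 -0.0202] rot [-0.0025  0.0017 -0.2741] t 3.42 pos [0.4359 0.2744 0.0219] open 0.0353
```

To row units: -0.274 rad / 1.5708 = -0.1744.

Emit:
shift_gripper(ticks=[0,0,-0.02,0,0,0,0.04,-0.029,-0.02,0,0,-0.0446,0.082,-0.058,-0.02,0,0,-0.0891,0.123,-0.088,-0.02,0,0,-0.1337,0.164,-0.117,-0.02,0,0,-0.1744,0.164,-0.117,-0.02,0,0,-0.1744,0.164,-0.117,-0.02,0,0,-0.1744])

```text
t: 4.3
eef_pos: [0.5303, 0.0964, 0.0403]
orientation: [-0.0, 0.757, -0.653, -0.0]
wrist_force: [0.8, -0.8, -0.6]
opening: 0.0349
finger_force: 41.1
```

```bash
python3 -c "
from h import *
togo([.5314,.0975,.022],3.2913)
t=get_image('top')[:,:,::-1];s=get_image('side')[:,:,::-1]
cv2.imwrite('pics/c.png',np.vstack([cv2.resize(t[150:250,260:420],(640,400))[:300],cv2.resize(s[150:250,220:420],(640,320))[:300]]))"
```

```text
shift [-0.0009 -0.0012  0.0183] rot [ 0.0001  0.0003 -0.0018] t 4.3 pos [0.5303 0.0964 0.0403] open 0.0349
```

View pics/c.png

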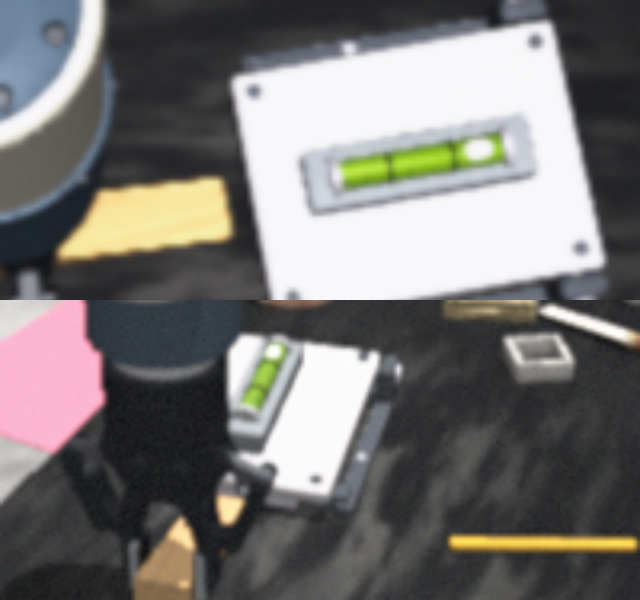

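```bash
python3 -c "
from h import *
a=-1.4214;R=np.array([[np.cos(a),-np.sin(a)],[np.sin(a),np.cos(a)]])
for u,v in[(222,178),(233,237)]:
    for z in (.003,.0225): print(z,R.T@(onz('top',(u+.5)/4-.5+260,(v+.5)/4-.5+150,z)[:2]-[.5656,-.1299]))
togo([.5314,.0975,.022],3.2913)"
```

```text
0.003 [-0.10812203  0.019125  ]
0.0225 [-0.11018319  0.01527182]
0.003 [-0.10784996 -0.01722848]
0.0225 [-0.10991708 -0.02028635]
shift [-0.0001 -0.0013  0.0184] rot [-0.0001  0.0002  0.0002] t 4.4 pos [0.5302 0.0972 0.0404] open 0.0352
```

Emit:
shift_gripper(ticks=[0,-0.002,0.012,0,0,0,0,-0.002,0.018,0,0,0,0,-0.002,0.019,0,0,0,0,-0.002,0.019,0,0,0])

```text
t: 4.9
eef_pos: [0.5319, 0.0971, 0.0218]
orientation: [0.0, 0.758, -0.652, -0.0]
wrist_force: [-3.6, 0.8, 9.3]
opening: 0.0355
finger_force: 42.4
```

Emit:
shift_gripper(ticks=[0.01,0,0,0,0,0,0.02,0,0,0,0,0,0.03,0,0,0,0,0,0.04,0,0,0,0,0,0.05,0,0,0,0,0,0.05,0,0,0,0,0])

```text
t: 5.65
eef_pos: [0.5412, 0.0481, 0.0219]
orientation: [-0.001, 0.758, -0.652, 0.001]
wrist_force: [0.6, 5.0, 4.7]
opening: 0.0353
finger_force: 41.9
```

```bash
python3 -c "
from h import *
togo([.5314,.0975,.022],3.2913)
t=get_image('top')[:,:,::-1];s=get_image('side')[:,:,::-1]
cv2.imwrite('pics/d.png',np.vstack([cv2.resize(t[150:250,260:420],(640,400))[:300],cv2.resize(s[150:250,220:420],(640,320))[:300]]))"
```

```text
shift [-0.0503  0.0023 -0.0001] rot [-0.0029  0.0011 -0.0005] t 5.65 pos [0.5412 0.0481 0.0219] open 0.0353
```

View pics/d.png

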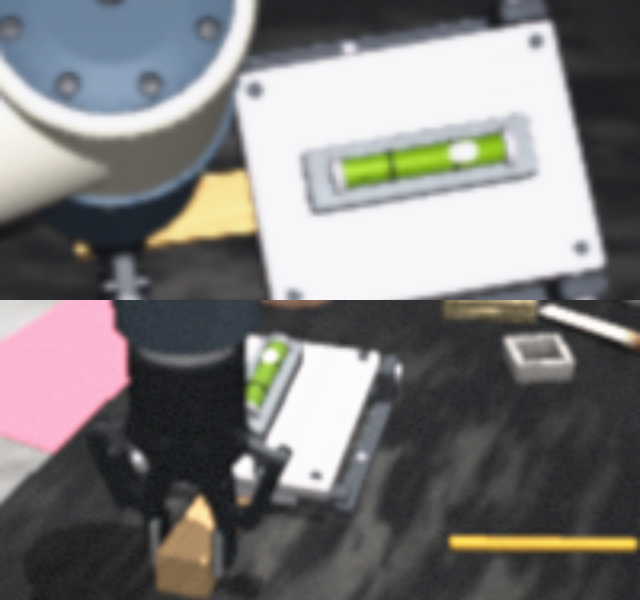

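The bubble has moved from crop x 481 to 463, and the mark centre is at 423. That leaves about 22 mm of bubble travel, or 40 mm more push.

Emit:
shift_gripper(ticks=[0.01,0,0,0,0,0,0.02,0,0,0,0,0,0.03,0,0,0,0,0,0.04,0,0,0,0,0,0.04,0,0,0,0,0,0.04,0,0,0,0,0])

```text
t: 6.5
eef_pos: [0.5465, 0.0081, 0.0218]
orientation: [-0.001, 0.758, -0.652, 0.0]
wrist_force: [1.4, 4.1, 6.3]
opening: 0.035
finger_force: 42.1
```

Emit:
shift_gripper(ticks=[0,0,0,0,0,0,0,0,0,0,0,0,0,0,0,0,0,0,0,0,0,0,0,0], aperture=0.06)

```text
t: 7.0
eef_pos: [0.5456, 0.0075, 0.021]
orientation: [0.0, 0.758, -0.653, -0.0]
wrist_force: [-0.0, -0.5, 0.1]
opening: 0.0596
finger_force: 0.0
```

```bash
python3 -c "
from h import *
togo([.5314,.0975,.022],3.2913)
t=get_image('top')[:,:,::-1];s=get_image('side')[:,:,::-1]
cv2.imwrite('pics/e.png',np.vstack([cv2.resize(t[150:250,260:420],(640,400))[:300],cv2.resize(s[150:250,220:420],(640,320))[:300]]))"
```

```text
shift [-0.0912  0.0007 -0.001 ] rot [ 0.0007 -0.0002 -0.0008] t 7.0 pos [0.5456 0.0075 0.021 ] open 0.0596
```

View pics/e.png

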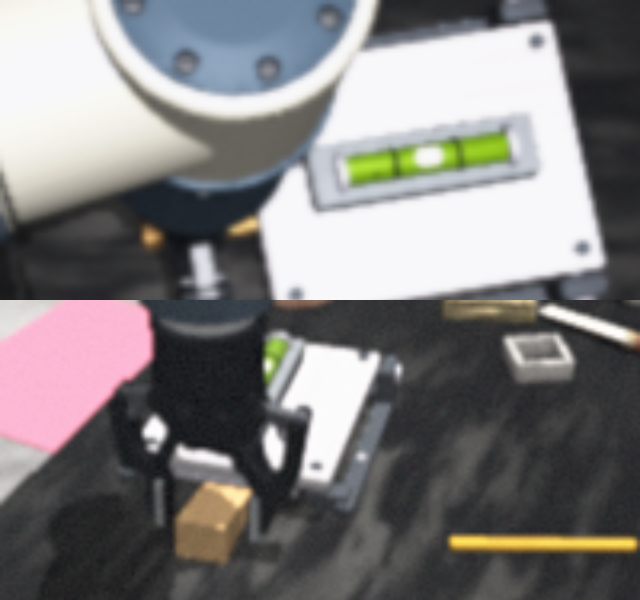

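The bubble is at crop x 429, exactly between the marks at 398 and 460, and the fingers are clear of the wedge. I'll retract and check again.

Emit:
shift_gripper(ticks=[0,0,-0.02,0,0,0,0,0,-0.06,0,0,0,-0.03,0,-0.12,0,0,0,-0.08,0,-0.15,0,0,0,-0.14,0,-0.15,0,0,0,-0.15,0,-0.15,0,0,0,-0.15,0,-0.15,0,0,0])

```text
t: 7.98
eef_pos: [0.5233, 0.1563, 0.171]
orientation: [0.0, 0.758, -0.652, -0.0]
wrist_force: [-0.2, -1.1, 0.0]
opening: 0.0597
finger_force: 0.0
```

```bash
python3 -c "
from h import *
t=get_image('top')[:,:,::-1];s=get_image('side')[:,:,::-1]
cv2.imwrite('pics/f.png',np.vstack([cv2.resize(t[150:250,260:420],(640,400))[:300],cv2.resize(s[150:250,220:420],(640,320))[:300]]))"
```

```text
(no output)
```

View pics/f.png

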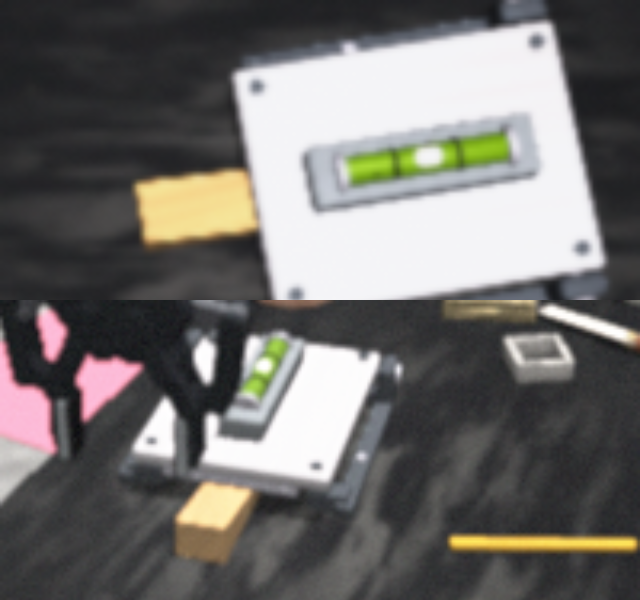

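The bubble is still centred (429,156), the wedge lies flat under the edge, and the arm is clear.

```bash
python3 -c "
from workcell import env, job, get_image, calibration
print(job.sign_off())"
```

```text
the job is handed in; nothing more can be done
None
```

The tall wedge lies flat under the stand's low front edge with the bubble centred between the marks; the arm is clear, and the job was handed in at about 8 s (no verdict was shown).

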